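# Finish loading the slanting spice rack in order and snap its retaining bar shut

### The arm

A 6-joint arm with a two-finger parallel gripper is mounted at the origin on a cart in front of the work surface, level with it; the furniture and walls round the work are solid. World frame = base frame: x ahead of the robot, y to its left, z up, the work surface at z = 0. Lengths are in m, angles in rad, forces in N, time in s.
With the tool pointing down it reaches from about 0.275 to 0.75 m from the base axis. Payload 10.2 kg.
Tool frame: the origin (TCP) lies at the very end of the fingers, on their centre line; the grasp point (between the pads) lies 19 mm behind it; z points along the fingers, y is the line along which they close (so a half turn about z gives the same grasp; the last joint's range is limited). The gripper opens to 88 mm and grips with 3 to 60 N. Pads are 18 mm wide; open, the fingers measure 123 mm over their backs; the gripper's body (75 mm by 187 mm) begins 45 mm behind the grasp point.
Start: joints at [0.892, 0.313, 1.498, -0, 1.331, -0.223], TCP at [0.231, 0.471, 0.239] pointing down, gripper open.
Joint ranges: [-2.94, 2.94], [-0.97, 2.17], [0.19, 2.56], [-1.23, 4.37], [0.02, 3.11], [-2.88, 2.88]. Speed limits (rad/s): [2.39, 2.39, 3.01, 3.14, 3.14, 3.14].

### API

Orientations are given as a unit quaternion [x, y, z, w].
In Python, from station import r gives the robot as it stands.
- The arm moves only by the shell command python3 -m handwheel 'ROWS' [OPENING]. ROWS is JSON, a list of rows, each an object with "travel": the shift along the tool's x, y, z each as a share of 40 mm, from -1 to 1, a list of three; "twist": the turn about the tool's z as a share of 0.5 rad, from -1 to 1. In form: [{"travel": [tx, ty, tz], "twist": twist}, ...]. A call has exactly 10 rows; each row shifts and turns the commanded pose from where the row before left it, along the tool's axes as they then stand; what a row does not reach is not made up. A row lasts 1/10 s, in which the tool goes at most 50 mm and 8.59 degrees, less where a joint would pass 70% of its speed; a pose out of reach is approached as far as the arm can. A call with a number of a shift or a turn outside -1 to 1 is refused whole. A call with a gripper value outside its range is refused whole. OPENING is the opening, from 0 (shut) to 1 (fully open), set as the call begins (- or left out, the last holds). The fingers move at their own pace and stop on an object; the grip force is fixed at half the most. Time passes only in rows, so rows that do not move let the fingers close, or fill a call up. It gives the time, the measured TCP pose, the force, the opening and the grip force at its end, in the units of the state.
- r.get_obs(): the state, without advancing time (a new reading comes with each control period).
- r.grab_frame(name): name is "scene" or "top"; returns the picture (420x560x3 uint8, blue, green, red); there is no depth.
- r.calibration(name): a dict with "K" (3x3 intrinsics, pixels), "k1" (the pictures are not rectified: a ray, as slopes to the right and down, at radius r is drawn at 1 + k1 r^2 times it, then the intrinsics apply), "T" (4x4, takes a point from camera to world coordinates). Camera axes: x right, y down, z forward; pixel columns grow to the right and rows downward; lengths in m; the calibration is good to about 2 mm. A picture is of the moment at which its call begins. calibration takes no time and is no camera call.
- r.hand_in(): hands the job in; it is judged then, once.
Trained networks look in the newest picture that a camera, given by its name, has taken for a name from the list of things; names that differ only in an ending like _2 or _b are one class to them, and where a whole thing is asked for, a point or a joint stands for the part that bears it (a point fixed in the world has none). Each returns a list of dicts, best first, with "conf" (0 to 1); they miss things now and then, are a little off and sometimes report something else, mostly with a low value. They report only what shows in the picture. A call takes as long as a camera call. They do not tell look-alikes from the thing itself.
- r.trace(camera, query): "pixels" (420x560 bool, what is visible of it) and "centre" ([column, row] in pixels, amid what is visible of it).
The state is a dict: "time_s": time; "joints": joint angles; "joint_velocities": joint speeds; "tau": joint torques, N m; "tool_pos": TCP position; "eef_rot": TCP orientation; "contact_force": force on the tool from outside, world axes, zero at the start; "wrist_torque": the same for the moment, N m; "gripper_width": finger opening in m; "grasp_force": force on a finger pad.
Only numpy, scipy, OpenCV 4.12 (cv2) and the standard library are available. Lean on these libraries where they do the work, as an engineer would, in place of code of your own. Each camera call takes 0.05 s, during which the arm holds its last target. There are 200 camera calls.

### The job

Finish loading the slanting spice rack in the order of its dots: the green-capped jar already stands in the one-dot pocket, so take the two jars on the dark mat and put the red-capped one into the two-dot pocket in the middle, and after it the dark-capped one into the three-dot pocket at the left end (so no jar is carried across one already in place), each right down on its pocket's floor, cap up. Then swing the sprung retaining bar over the caps and press it down until it snaps under its studs and stays shut by itself. Do not push away or knock over the mug, bowl, tin or pill bottle, and leave the green-capped jar in its pocket.

Things in the scene. Friction and masses are not known exactly. Their poses are not given: they have to be found in the camera images.
- rack: Slanting light-wood rack, fixed on the dark mat: three pockets in a row between two end boards, 124 x 256 x 100 mm without the bar. Origin: centre of its underside. +z up; -x its front (pockets open up and forward, 30 degrees from vertical); +y its left end seen from the front. End boards at y = +-113 mm, 10 mm thick, tops 66 mm above the origin.
- pocket_1: One-dot pocket at the rack's right end (y = -76 mm). Origin: centre of its floor; +z its axis, pointing out of the mouth, leaning 30 degrees from vertical towards the rack's front; +y along the row. Inside 62 mm (x) by 64 mm (y); the 12 mm dividers rise 40 mm above the floor along z, the back wall 50 mm, the front wall 54 mm. A jar slides against the front wall (x about -8 mm).
- pocket_2: The two-dot pocket, middle of the row; frame and sizes as pocket_1. Pockets are 76 mm apart.
- pocket_3: The three-dot pocket at the rack's left end (y = +76 mm in the rack); frame and sizes as pocket_1. While the retaining bar is open, its cranked arms stand up beside both end boards (to about 200 mm above the mat): bring jars in from above and in front, not across an arm.
- keeper (a joint): Angle of the retaining bar, rad: 0 fully shut over the caps; it starts open behind the jars at 0.9 to 1.15 (at most 1.3). A spring lifts it. Near 0.1 it meets a sprung steel stud on each end board; pushed past them with about 5 to 10 N on the bar it snaps below and rests at about 0.01 to 0.02.
- keeper_grip (a point): Centre of the bar's dark wooden grip, round, along the rack's y, 14 mm thick, 96 mm long; a 7 mm steel bar runs on to y = +-124 mm, where two cranked arms lead to the hinge. Shut, it is 104.5 mm in front of and 75 mm above the hinge line, 137 mm above the rack's underside, 10 to 20 mm above the caps. It opens up and backwards (+x of the rack).
- keeper_hinge (a point): Middle of the retaining bar's hinge line, which runs along the rack's y; 45 mm behind (+x) and 62 mm above the rack's origin.
- green_jar: Glass spice jar with a green cap, 46 mm across, 106 mm tall, standing in pocket_1. Origin: centre of its base; +z out of its cap.
- red_jar: Glass spice jar with a red cap: cap 45 mm across, body a rounded square 46 mm wide (55 mm over the corners), 97 mm tall, 0.11 kg; its flats face its own x and y: grip it firmly across them. Origin: centre of its base; +z out of its cap. Starts upright on the mat. Goes into pocket_2.
- dark_jar: Round glass spice jar with a dark brown cap, 44 mm across, 96 mm tall, 0.11 kg. Origin: centre of its base; +z out of its cap. Starts upright on the mat. Goes into pocket_3.
- mug: Black-grey mug, 88 mm across without its handle, 106 mm tall. Origin: centre of its base. Bystander.
- bowl: Green bowl, 140 mm across, 60 mm tall. Origin: centre of its base. Bystander.
- tin: Low tin, 86 mm across, 40 mm tall. Origin: centre of its base. Bystander.
- pill_bottle: Small brown bottle with a pale cap, 45 mm across, 80 mm tall. Origin: centre of its base. Bystander.
There are look-alikes about, which are no part of the job. Leave any orange look-alike of the red_jar alone.

How it is judged:
On the way, in this order (a step that is already met when the one before it is completed fails the run):
1. the red-capped jar stands down in the two-dot pocket (z of red_jar in the frame of pocket_2 between -0.004 and 0.011 m and x of red_jar in the frame of pocket_2 between -0.013 and 0.013 m and y of red_jar in the frame of pocket_2 between -0.018 and 0.018 m and angle between the z axis of red_jar and the z axis of pocket_2, either way round below 0.4 rad), for 0.2 s.
2. then the dark-capped jar stands down in the three-dot pocket (z of dark_jar in the frame of pocket_3 between -0.004 and 0.011 m and x of dark_jar in the frame of pocket_3 between -0.013 and 0.013 m and y of dark_jar in the frame of pocket_3 between -0.018 and 0.018 m and angle between the z axis of dark_jar and the z axis of pocket_3, either way round below 0.4 rad), for 0.2 s.
3. then the retaining bar is pressed down below its studs (value of joint keeper below 0.04 rad), for 0.2 s.
At the end, for the whole second after the job is handed in: the bar stays shut by itself (keeper under 0.04 rad); green, red and dark jars stand in pockets 1, 2 and 3: base within 11 mm of the floor, 13 mm (x) and 18 mm (y) of its centre, leaning within 0.4 rad of the pocket, at rest (all of step 1 and all of step 2 and value of joint keeper below 0.04 rad and z of green_jar in the frame of pocket_1 between -0.004 and 0.011 m and x of green_jar in the frame of pocket_1 between -0.013 and 0.013 m and y of green_jar in the frame of pocket_1 between -0.018 and 0.018 m and angle between the z axis of green_jar and the z axis of pocket_1, either way round below 0.4 rad and linear speed of each of red_jar, dark_jar below 0.02 m/s); the robot touches nothing.
It fails at once if the mug is pushed over 40 mm away or tipped (distance of mug from where it was at the start of the episode above 0.04 m or angle between mug's own z axis and vertical above 0.4 rad).
It fails at once if the bowl is pushed over 40 mm away or tipped (distance of bowl from where it was at the start of the episode above 0.04 m or angle between bowl's own z axis and vertical above 0.4 rad).
It fails at once if the tin is pushed over 40 mm away or tipped (distance of tin from where it was at the start of the episode above 0.04 m or angle between tin's own z axis and vertical above 0.4 rad).
It fails at once if the pill bottle is pushed over 40 mm away or tipped (distance of pill_bottle from where it was at the start of the episode above 0.04 m or angle between pill_bottle's own z axis and vertical above 0.4 rad).
It fails at once if the green-capped jar leaves its pocket (distance of green_jar from where it was at the start of the episode above 0.03 m).
It also fails if it takes over 58 s, if anything falls off the work surface, if the arm or the gripper's body presses on something with over 40 N, if the wrist force passes 120 N, or if a joint passes its speed limit or range.

## Working session

There is one attempt and no reset: what is moved stays moved. The work goes in short steps, Python scripts to look and compute and a shell command to move; the robot and the scene stay as the last step left them, time stands still between calls to the robot, and variables do not carry over. Pictures are saved under pics/ and viewed, at most 10 in all, crops included, and the job is handed in when it is done.

```bash
mkdir -p pics; ls; python3 - <<'E'
from station import r
import cv2,numpy as np
o=r.get_obs();print(o['time_s'],o['tool_pos'],o['eef_rot'],o['contact_force'])
for c in('scene','top'):
    f=r.grab_frame(c);cv2.imwrite(f'pics/{c}0.png',f)
    k=r.calibration(c);print(c,np.array(k['K']).tolist(),k['k1'],np.round(k['T'],3).tolist())
    for q in['rack','keeper_grip','keeper','green_jar','red_jar','dark_jar','mug','bowl','tin','pill_bottle']:
        print(q,[(round(d['conf'],2),np.round(d['centre']).tolist(),int(d['pixels'].sum())) for d in r.trace(c,q)])
E
```

```text
pics
0.0 [0.23094018 0.4712052  0.23816729] [ 2.25924459e-01  9.74144615e-01 -5.75082940e-04 -2.76114745e-04] [-0.32317847  0.4747807  -0.10268936]
scene [[534.6120677720795, 0.0, 285.61264951015534], [0.0, 534.6120677720795, 218.82535149832924], [0.0, 0.0, 1.0]] -0.18581177197268464 [[-0.861, -0.23, 0.453, -0.238], [-0.508, 0.391, -0.767, 1.372], [-0.001, -0.891, -0.454, 0.796], [0.0, 0.0, 0.0, 1.0]]
rack [(0.9, [266.0, 234.0], 2064)]
keeper_grip [(0.72, [256.0, 183.0], 378)]
keeper [(0.64, [246.0, 191.0], 489)]
green_jar [(0.62, [310.0, 214.0], 162)]
red_jar [(0.81, [308.0, 253.0], 538), (0.54, [286.0, 183.0], 239)]
dark_jar [(0.66, [245.0, 268.0], 645)]
mug [(0.83, [293.0, 280.0], 1596), (0.57, [244.0, 266.0], 600)]
bowl [(0.82, [331.0, 232.0], 1122)]
tin [(0.69, [251.0, 297.0], 960), (0.29, [332.0, 233.0], 1119)]
pill_bottle [(0.92, [207.0, 268.0], 539), (0.28, [264.0, 235.0], 1827), (0.18, [262.0, 240.0], 105)]
top [[430.2974018204774, 0.0, 284.5127330697017], [0.0, 430.2974018204774, 210.94790094234097], [0.0, 0.0, 1.0]] -0.13492422724756192 [[-0.018, -0.997, 0.078, 0.395], [-0.999, 0.015, -0.035, 0.21], [0.034, -0.079, -0.996, 1.131], [0.0, 0.0, 0.0, 1.0]]
rack [(0.95, [269.0, 204.0], 4552)]
keeper_grip [(0.59, [242.0, 209.0], 314)]
keeper [(0.81, [280.0, 182.0], 734)]
green_jar [(0.69, [304.0, 224.0], 624)]
red_jar [(0.65, [242.0, 267.0], 360), (0.64, [384.0, 149.0], 373)]
dark_jar [(0.89, [194.0, 223.0], 366)]
mug [(0.96, [196.0, 275.0], 1148)]
bowl [(0.94, [298.0, 265.0], 2425), (0.74, [240.0, 211.0], 352)]
tin [(0.76, [162.0, 252.0], 958)]
pill_bottle [(0.77, [176.0, 186.0], 384)]
```

```bash
python3 - <<'E'
import cv2
a=cv2.imread('pics/top0.png')[120:320,120:420];cv2.imwrite('pics/topc.png',cv2.resize(a,(800,533),interpolation=cv2.INTER_CUBIC))
a=cv2.imread('pics/scene0.png')[150:330,160:400];cv2.imwrite('pics/scc.png',cv2.resize(a,(800,600),interpolation=cv2.INTER_CUBIC))
E
```

```text
(no output)
```

View pics/topc.png

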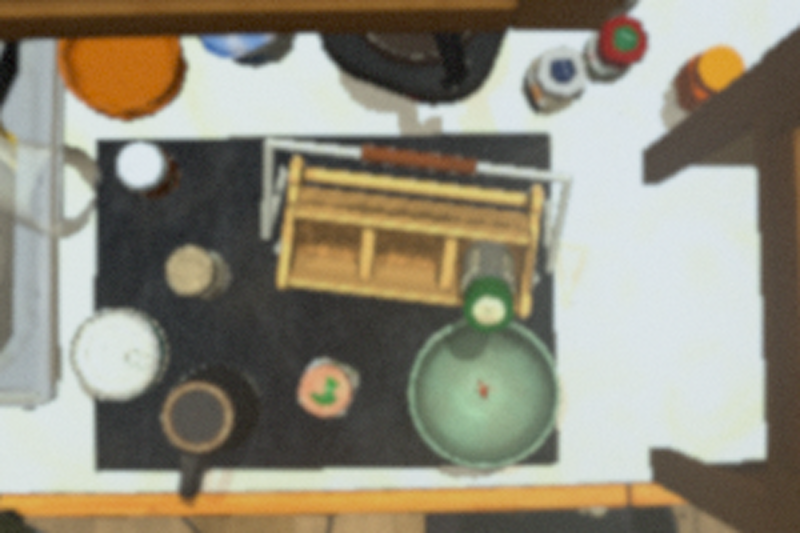

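View pics/scc.png

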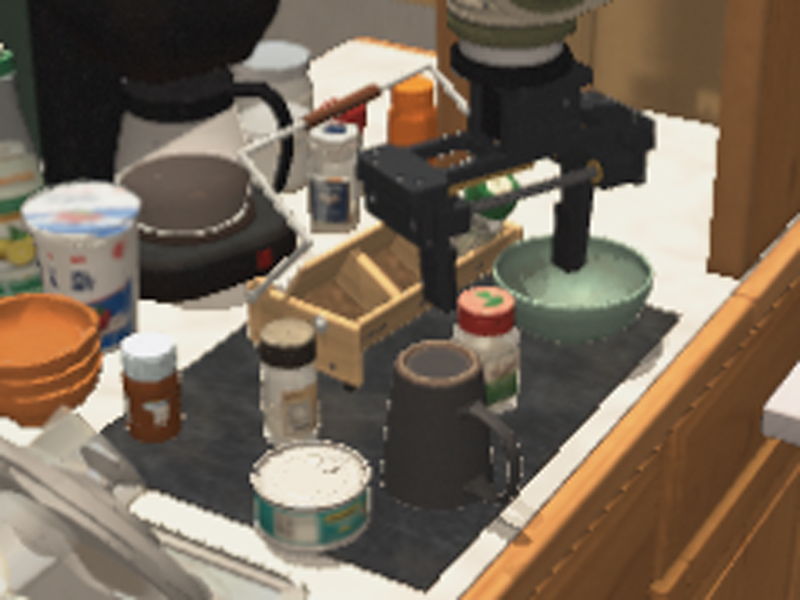

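The top view shows the red-capped jar on the mat at (242,267) and the dark-capped jar at (194,223). The rack is centred near (270,204), and the bar stands open behind it at about (277,180). There are two red_jar look-alikes off the mat: the orange cap at (384,149), and a red cap with a green top at (351,135). The target is the one at (242,267), because it stands on the mat and has a red cap. The scene crop confirms this at (308,253).

```bash
cat > h.py <<'E'
from station import r
import cv2,numpy as np
from scipy.optimize import least_squares,minimize
from scipy.spatial.transform import Rotation as R
C={c:r.calibration(c) for c in('scene','top')}
def proj(c,P):
    k=C[c];T=np.array(k['T']);K=np.array(k['K'])
    p=(np.atleast_2d(P)-T[:3,3])@T[:3,:3];s=p[:,:2]/p[:,2:]
    s=s*(1+k['k1']*(s**2).sum(1,keepdims=True))
    return s@K[:2,:2].T+K[:2,2]
def ray(c,uv,z):
    f=lambda q:proj(c,[q[0],q[1],z])[0]-uv
    return least_squares(f,[.4,.2]).x
def cyl(x,y,rad,h):
    a=np.linspace(0,2*np.pi,40);o=np.c_[x+rad*np.cos(a),y+rad*np.sin(a)]
    return np.vstack([np.c_[o,0*a],np.c_[o,0*a+h]])
def hullmask(c,P):
    m=np.zeros((420*4,560*4),np.uint8)
    cv2.fillConvexPoly(m,cv2.convexHull((proj(c,P)*4+1.5).astype(np.int32)),1);return m
def fitcyl(c,mask,rad,h):
    m=mask.astype(np.uint8).repeat(4,0).repeat(4,1);ys,xs=np.nonzero(mask)
    x0=ray(c,[xs.mean(),ys.mean()],h*.8)
    f=lambda q:-(hullmask(c,cyl(*q,rad,h))&m).sum()/(hullmask(c,cyl(*q,rad,h))|m).sum()
    s=minimize(f,x0,method='Nelder-Mead',options=dict(initial_simplex=[x0,x0+[.01,0],x0+[0,.01]],xatol=3e-4))
    return np.round(s.x,4),-round(s.fun,2)
def rackpts(q):  # q: x,y,yaw,keeper -> dict of polylines in world
    x,y,a,k,Ox,Oz=q;W=lambda p:np.atleast_2d(p)@np.array([[np.cos(a),np.sin(a),0],[-np.sin(a),np.cos(a),0],[0,0,1]])+[x,y,0]
    ex=np.array([.866,0,.5]);ez=np.array([-.5,0,.866]);O=np.array([Ox,0,Oz]);Y=np.array([0,1,0])
    L={}
    for s in(-1,1):
        L['board%d'%s]=W([[-.062,s*.118,0],[-.062,s*.118,.066],[.062,s*.118,.066],[.062,s*.118,0]])
        L['div%d'%s]=W([O+Y*.038*s-.031*ex+.04*ez,O+Y*.038*s+.031*ex+.04*ez])
    L['front']=W([O-.031*ex+.054*ez-Y*.108,O-.031*ex+.054*ez+Y*.108])
    L['back']=W([O+.031*ex+.05*ez-Y*.108,O+.031*ex+.05*ez+Y*.108])
    f=lambda v:np.array([.045,0,.062])+[v[0]*np.cos(k)+v[1]*np.sin(k),0,-v[0]*np.sin(k)+v[1]*np.cos(k)]
    g=f([-.1045,.075]);e=f([-.1045,0]);hh=f([0,0])
    L['bar']=W([hh-Y*.124,e-Y*.124,g-Y*.124,g+Y*.124,e+Y*.124,hh+Y*.124])
    L['grip']=W([g-Y*.048,g+Y*.048])
    c=O-Y*.076-.008*ex;t=np.linspace(0,6.3,30)[:,None]
    L['cap']=W(c+.106*ez+.023*(np.cos(t)*ex+np.sin(t)*Y))
    return L
def overlay(c,img,q,box,s,fn):
    x0,y0,x1,y1=box;im=cv2.resize(img[y0:y1,x0:x1],None,fx=s,fy=s,interpolation=cv2.INTER_CUBIC)
    for n,P in rackpts(q).items():
        col={'b':(0,0,255),'d':(255,0,255),'f':(0,255,0),'g':(0,255,255),'c':(255,255,0)}[n[0]]
        if n=='back':col=(255,0,0)
        cv2.polylines(im,[((proj(c,P)-[x0,y0]+.5)*s).astype(np.int32)],False,col,1)
    cv2.imwrite(fn,im)
def toolmove(dxyz,n=1):
    Rm=R.from_quat(r.get_obs()['eef_rot']).as_matrix();return np.round(Rm.T@np.array(dxyz)/.04/n,3)
E
python3 - <<'E'
from h import *
T={}
for c in('top','scene'):
    img=r.grab_frame(c)
    for q,rad,h in(('red_jar',.0235,.097),('dark_jar',.022,.096),('pill_bottle',.0225,.08),('tin',.043,.04),('bowl',.07,.06)):
        d=r.trace(c,q)
        if d:print(c,q,d[0]['conf'],fitcyl(c,d[0]['pixels'],rad,h))
# rack manual points, top crop->px
p=lambda u,v:(120+u/2.667,120+v/2.667)
obs=[('board1',1,p(280,288)),('board-1',1,p(524,315)),('board1',2,p(296,157)),('board-1',2,p(540,186)),('grip',0,p(475,166)),('grip',1,p(362,153)),('bar',2,p(569,179)),('bar',3,p(267,142)),('bar',4,p(265,238)),('cap',None,p(489,303))]
def f(q):
    L=rackpts(np.r_[q]);e=[]
    for n,i,uv in obs:
        P=L[n][i] if i is not None else L[n][:-1].mean(0)
        e+=list(proj('top',P)[0]-uv)
    return np.r_[e,(q[4]+.001)/.003,(q[5]-.035)/.003]
s=least_squares(f,[.42,.22,-.1,1.,-.001,.035]);print(np.round(s.x,4),np.round(s.fun,1))
np.save('rack.npy',s.x)
overlay('top',cv2.imread('pics/top0.png'),s.x,(210,150,350,255),5.7,'pics/ov1.png')
overlay('scene',cv2.imread('pics/scene0.png'),s.x,(190,150,350,270),5,'pics/ov2.png')
E
```

```text
top red_jar 0.77 (array([ 0.6604, -0.0237]), np.float64(-0.0))
top dark_jar 0.84 (array([0.5133, 0.4223]), np.float64(-0.0))
top pill_bottle 0.6 (array([0.5902, 0.418 ]), np.float64(-0.0))
top tin 0.9 (array([0.4939, 0.4941]), np.float64(-0.0))
top bowl 0.65 (array([0.3903, 0.317 ]), np.float64(-0.0))
scene red_jar 0.98 (array([0.387 , 0.3497]), np.float64(-0.0))
scene dark_jar 0.8 (array([0.4632, 0.4849]), np.float64(-0.0))
scene pill_bottle 0.71 (array([0.561 , 0.5326]), np.float64(-0.0))
scene tin 0.97 (array([0.3894, 0.6037]), np.float64(-0.0))
scene bowl 0.8 (array([0.1748, 0.271 ]), np.float64(-0.0))
[ 0.4847  0.1992 -0.1198  0.9997  0.002   0.035 ] [-1.2  0.6  2.   0.3 -1.6  0.3  0.7 -0.7  0.3  0.8 -0.6  1.1 -1.  -0.4
  0.8  1.6  0.3 -4.3  0.3  0.8  1.  -0. ]h.py:23: RuntimeWarning: overflow encountered in scalar negative
  f=lambda q:-(hullmask(c,cyl(*q,rad,h))&m).sum()/(hullmask(c,cyl(*q,rad,h))|m).sum()
```

View pics/ov1.png

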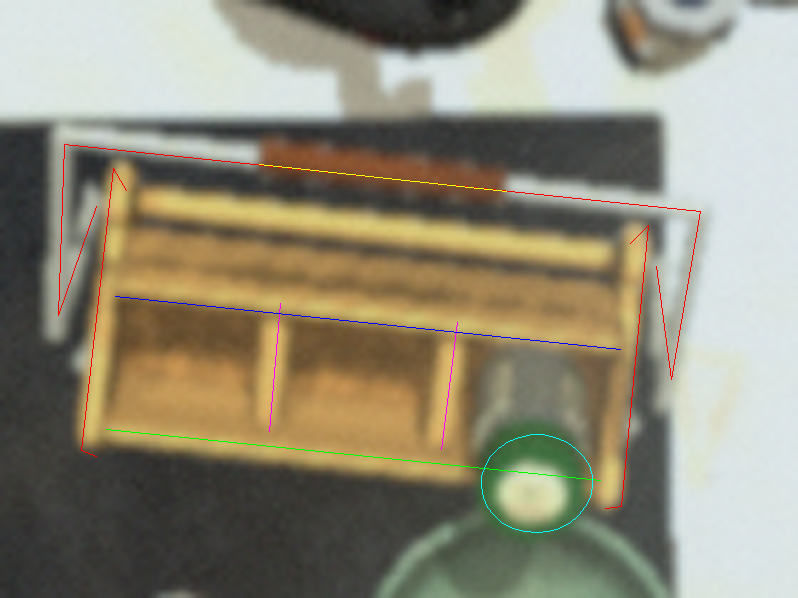

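View pics/ov2.png

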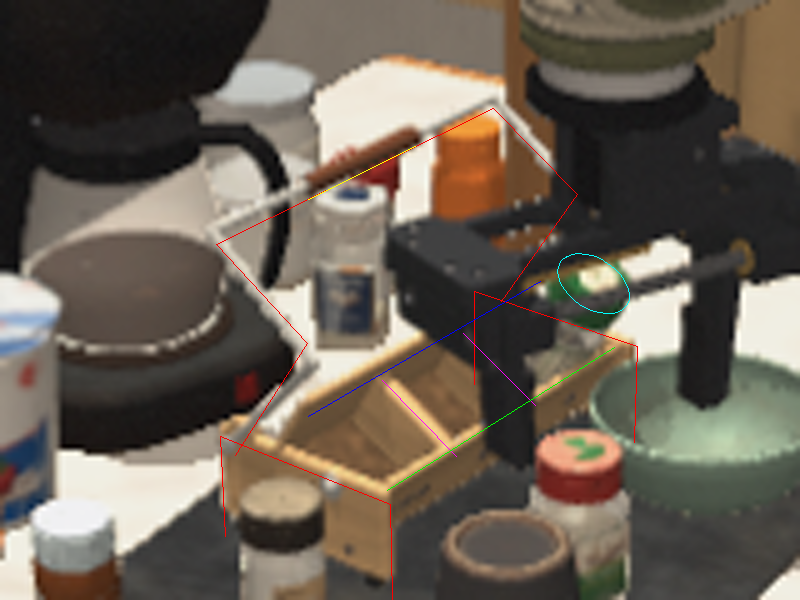

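```bash
sed -i 's/-(hullmask(c,cyl(\*q,rad,h))&m).sum()/-float((hullmask(c,cyl(*q,rad,h))\&m).sum())/' h.py; python3 - <<'E'
from h import *
for c in('top','scene'):
    img=r.grab_frame(c)
    for q,rad,h in(('red_jar',.0235,.097),('dark_jar',.022,.096),('pill_bottle',.0225,.08),('tin',.043,.04),('mug',.044,.106),('bowl',.07,.06)):
        for d in r.trace(c,q)[:2]:print(c,q,round(d['conf'],2),*fitcyl(c,d['pixels'],rad,h))
t=lambda u,v:(210+u/5.7-.5,150+v/5.7-.5);s_=lambda u,v:(190+u/5-.5,150+v/5-.5)
obs=[('top','board1',1,t(83,440)),('top','board-1',1,t(622,505)),('top','board1',2,t(110,165)),('top','board-1',2,t(648,228)),
('top','div1',0,t(265,430)),('top','div-1',0,t(440,446)),('top','div1',1,t(274,312)),('top','div-1',1,t(454,335)),
('top','grip',0,t(506,178)),('top','grip',1,t(262,152)),('scene','grip',0,s_(420,132)),('scene','grip',1,s_(308,186)),
('top','cap',None,t(533,488)),('scene','board1',1,s_(388,497)),('scene','board1',2,s_(222,428)),('scene','div1',0,s_(455,452)),('scene','div1',1,s_(390,382)),('scene','cap',None,s_(600,281))]
def f(q):
    L=rackpts(q);e=[]
    for c,n,i,uv in obs:
        P=L[n][i] if i is not None else L[n][:-1].mean(0)
        e+=list(proj(c,P)[0]-uv)
    return np.r_[e,(q[4]+.001)/.005,(q[5]-.035)/.005]
s=least_squares(f,np.load('rack.npy'),loss='soft_l1');print(np.round(s.x,4));print(np.round(f(s.x)[:-2].reshape(-1,2),1).tolist())
np.save('rack.npy',s.x)
a=cv2.imread('pics/top0.png')[245:290,215:275];a=cv2.resize(a,None,fx=8,fy=8,interpolation=cv2.INTER_CUBIC)
b=cv2.imread('pics/scene0.png')[230:285,285:325];b=cv2.resize(b,None,fx=6.5,fy=6.5,interpolation=cv2.INTER_CUBIC)[:360]
cv2.imwrite('pics/red.png',np.hstack([a[:357],b[:357]]))
E
```

```text
top red_jar 0.82 [ 0.6392 -0.0907] 0.85
top red_jar 0.67 [0.3462 0.2795] 0.93
top dark_jar 0.93 [0.4559 0.3991] 0.92
top dark_jar 0.41 [0.4834 0.2715] 0.68
top pill_bottle 0.81 [0.5534 0.4491] 0.93
top tin 0.64 [0.3793 0.4837] 0.97
top mug 0.9 [0.3231 0.3898] 0.76
top mug 0.16 [0.3817 0.466 ] 0.77
top bowl 0.61 [0.3381 0.1326] 0.95
top bowl 0.6 [0.3924 0.4554] 0.37
scene red_jar 0.78 [ 0.6574 -0.1294] 0.61
scene red_jar 0.77 [0.3521 0.2614] 0.67
scene dark_jar 0.85 [0.4648 0.3861] 0.92
scene pill_bottle 0.85 [0.5616 0.4405] 0.89
scene tin 0.86 [0.3847 0.477 ] 0.95
scene mug 0.85 [0.3241 0.3882] 0.79
scene bowl 0.68 [0.3608 0.0839] 0.68
[ 0.486   0.1991 -0.1299  1.0226 -0.0014  0.0366]
[[-0.5, 0.8], [-0.4, 0.2], [0.9, -0.3], [0.3, -0.5], [0.5, 1.0], [0.0, 1.6], [1.1, -0.8], [0.5, -1.3], [0.5, 0.7], [0.1, 0.2], [-1.8, 2.7], [-1.0, 2.3], [0.3, 0.5], [-0.4, 1.2], [-0.8, 1.4], [0.7, 0.6], [-1.1, -0.6], [-0.6, 0.3]]
```

View pics/red.png

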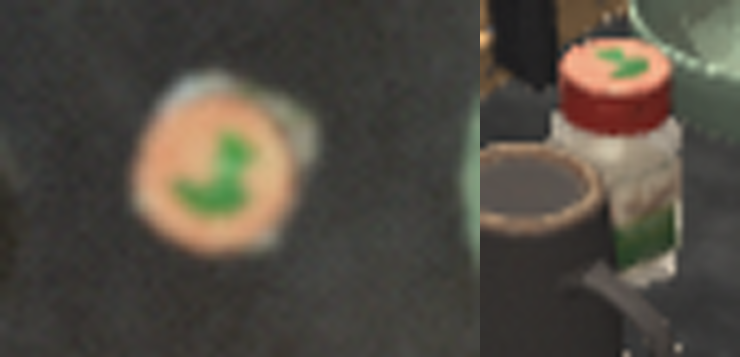

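The crop shows the red-capped jar, cap centred near px (242,267) in the top view and (308,250) in the scene view. It's a rounded square body with a red cap, so it's the right one. The two cameras disagree in a way that suggests the mat has some thickness, so I'll refit with a height offset and the jar's yaw.

```bash
python3 - <<'E'
from h import *
import h
ms={}
for c in('top','scene'):
    r.grab_frame(c)
    for q in('red_jar','dark_jar','tin','pill_bottle'):
        L=r.trace(c,q)
        if q=='red_jar':L=[d for d in L if d['centre'][1]>230]
        ms[c,q]=L[0]['pixels'].astype(np.uint8).repeat(4,0).repeat(4,1)
def iou(c,q,P):
    m=hullmask(c,P);return float((m&ms[c,q]).sum())/float((m|ms[c,q]).sum())
for q,rad,hh,x0 in(('dark_jar',.022,.096,(.46,.393)),('tin',.043,.04,(.382,.48)),('pill_bottle',.0225,.08,(.557,.445))):
    f=lambda p:-sum(iou(c,q,cyl(p[0],p[1],rad,hh)+[0,0,p[2]]) for c in('top','scene'))
    x=np.r_[x0,.004];s=minimize(f,x,method='Nelder-Mead',options=dict(initial_simplex=[x]+[x+d for d in np.eye(3)*.006]));print(q,np.round(s.x,4),s.fun)
def sq(x,y,a):
    k=.023-.011;t=np.linspace(0,2*np.pi,40);P=np.vstack([np.c_[i*k+.011*np.cos(t),j*k+.011*np.sin(t)] for i in(-1,1) for j in(-1,1)])
    P=P@np.array([[np.cos(a),np.sin(a)],[-np.sin(a),np.cos(a)]])+[x,y]
    return np.vstack([np.c_[P,0*P[:,0]+z] for z in(.004,.073)]+[cyl(x,y,.0225,.101)[40:]])
for a in np.radians(range(-45,45,10)):
    f=lambda p:-iou('top','red_jar',sq(p[0],p[1],a))
    x=np.r_[.347,.28];s=minimize(f,x,method='Nelder-Mead',options=dict(initial_simplex=[x]+[x+d for d in np.eye(2)*.006]));print(round(np.degrees(a)),np.round(s.x,4),round(s.fun,3))
E
```

```text
dark_jar [0.4548 0.3988 0.0065] -1.79816285007736
tin [0.3802 0.482  0.0061] -1.9237733930944723
pill_bottle [0.5558 0.447  0.0024] -0.900387811634349
-45 [0.3479 0.2782] -0.862
-35 [0.3467 0.2781] -0.896
-25 [0.3465 0.2786] -0.922
-15 [0.3465 0.2784] -0.913
-5 [0.3468 0.2779] -0.889
5 [0.3467 0.2773] -0.862
15 [0.3466 0.277 ] -0.838
25 [0.3473 0.2778] -0.827
35 [0.3475 0.2781] -0.839
```

```bash
python3 -m handwheel '[{"travel":[-0.8,-0.51,0],"twist":0},{"travel":[-0.8,-0.51,0],"twist":0},{"travel":[-0.8,-0.51,0],"twist":0},{"travel":[-0.8,-0.51,0],"twist":0},{"travel":[-0.8,-0.51,0],"twist":0},{"travel":[-0.71,-0.5,0],"twist":0},{"travel":[0,0,0.5],"twist":-0.14},{"travel":[0,0,0.7],"twist":0},{"travel":[0,0,0.7],"twist":0},{"travel":[0,0,0],"twist":0}]' 1
python3 - <<'E'
from h import *
o=r.get_obs();print(o['time_s'],o['tool_pos'],toolmove(np.r_[.3466,.2785,.063]-o['tool_pos']),np.degrees(np.arctan2(*R.from_quat(o['eef_rot']).as_matrix()[[1,0],1])))
E
```

```text
time_s: 3.9
tool_pos: [0.3452, 0.2782, 0.1603]
eef_rot: [0.192, 0.981, -0.002, -0.002]
contact_force: [-0.3, 0.5, 0.4]
gripper_width: 0.0882
grasp_force: 0.0
3.9 [0.34519817 0.27818849 0.16030931] [-0.039  0.03   2.432] 67.87683090631937
```

```bash
python3 -m handwheel '[{"travel":[-0.04,0.03,0.6],"twist":0},{"travel":[0,0,0.6],"twist":0},{"travel":[0,0,0.6],"twist":0},{"travel":[0,0,0.63],"twist":0},{"travel":[0,0,0],"twist":0},{"travel":[0,0,0],"twist":0},{"travel":[0,0,0],"twist":0},{"travel":[0,0,0],"twist":0},{"travel":[0,0,0],"twist":0},{"travel":[0,0,0],"twist":0}]' 1
python3 -m handwheel '[{"travel":[0,0,0],"twist":0},{"travel":[0,0,0],"twist":0},{"travel":[0,0,0],"twist":0},{"travel":[0,0,0],"twist":0},{"travel":[0,0,0],"twist":0},{"travel":[0,0,0],"twist":0},{"travel":[0,0,0],"twist":0},{"travel":[0,0,0],"twist":0},{"travel":[0,0,-0.2],"twist":0},{"travel":[0,0,-0.8],"twist":0}]' 0
```

```text
time_s: 4.9
tool_pos: [0.3487, 0.2795, 0.066]
eef_rot: [0.192, 0.981, 0.0, 0.0]
contact_force: [0.3, -0.2, -0.3]
gripper_width: 0.0879
grasp_force: 0.0
time_s: 5.9
tool_pos: [0.3471, 0.2787, 0.1044]
eef_rot: [0.192, 0.981, -0.002, -0.002]
contact_force: [0.2, 0.6, -0.7]
gripper_width: 0.0452
grasp_force: 30.0
```

```bash
python3 - <<'E'
from h import *
t=lambda u,v:(210+u/5.7-.5,150+v/5.7-.5);s_=lambda u,v:(190+u/5-.5,150+v/5-.5)
obs=[('top','board1',1,t(83,440)),('top','board-1',1,t(622,505)),('top','board1',2,t(110,165)),('top','board-1',2,t(648,228)),
('top','div1',0,t(265,430)),('top','div-1',0,t(440,446)),('top','div1',1,t(274,312)),('top','div-1',1,t(454,335)),
('top','grip',0,t(506,178)),('top','grip',1,t(262,152)),('scene','grip',0,s_(420,132)),('scene','grip',1,s_(308,186)),
('top','cap',None,t(533,488)),('scene','board1',1,s_(388,497)),('scene','board1',2,s_(222,428)),('scene','div1',0,s_(455,452)),('scene','div1',1,s_(390,382)),('scene','cap',None,s_(600,281))]
def f(q):
    L=rackpts(q[:6]);e=[]
    for c,n,i,uv in obs:
        P=L[n][i] if i is not None else L[n][:-1].mean(0)
        e+=list(proj(c,P+[0,0,q[6]])[0]-uv)
    return np.r_[e,(q[4]+.001)/.004,(q[5]-.036)/.004,(q[6]-.005)/.001]
s=least_squares(f,np.r_[np.load('rack.npy'),.005],loss='soft_l1');print(np.round(s.x,4));print(np.round(f(s.x)[:-3].reshape(-1,2),1).tolist())
np.save('rack.npy',s.x)
open('h.py','a').write('''
Q=np.load('rack.npy')
def W(p):
    a=Q[2];return np.array([[np.cos(a),-np.sin(a),0],[np.sin(a),np.cos(a),0],[0,0,1]])@p+[Q[0],Q[1],Q[6]]
def go(p,yaw=None):
    """tool-axis shares to bring TCP to rack-frame point p; twist share to turn tool y to rack yaw (deg rel rack x)"""
    o=r.get_obs();M=R.from_quat(o['eef_rot']).as_matrix();d=W(np.array(p))-o['tool_pos'];y=np.arctan2(M[1,1],M[0,1])
    tw=0 if yaw is None else -((np.radians(yaw)+Q[2]-y+np.pi/2)%np.pi-np.pi/2)
    print('t',o['time_s'],'world',np.round(W(np.array(p)),4),'now',np.round(o['tool_pos'],4),'shares',np.round(M.T@d/.04,2),'twist',round(tw/.5,2))
def where():
    o=r.get_obs();a=Q[2];d=np.array(o['tool_pos'])-[Q[0],Q[1],Q[6]]
    print('rackpos mm',np.round(1e3*(np.array([[np.cos(a),np.sin(a),0],[-np.sin(a),np.cos(a),0],[0,0,1]])@d),1),'F',np.round(o['contact_force'],1),'w',round(o['gripper_width'],4),o['grasp_force'])
''')
from importlib import reload;import h;reload(h)
h.where();h.go([Q[4]-.021 if 0 else h.Q[4]-.021,0,h.Q[5]+.10],90)
E
```

```text
[ 4.8530e-01  1.9960e-01 -1.2810e-01  1.0224e+00 -9.0000e-04  3.2700e-02
  5.2000e-03]
[[-0.8, 1.1], [-0.3, 0.4], [0.5, -0.2], [0.3, -0.5], [0.4, 1.1], [-0.1, 1.7], [0.9, -0.7], [0.4, -1.2], [0.4, 0.6], [-0.2, 0.2], [-1.7, 1.1], [-1.0, 0.8], [0.3, 0.6], [-0.2, -0.3], [-0.8, -0.1], [0.7, 0.3], [-1.1, -0.9], [-0.5, -0.0]]
rackpos mm [-147.1   60.9   99.2] F [ 0.2  0.6 -0.7] w 0.0452 29.950506332097575
t 5.9 world [0.4635 0.2024 0.1379] now [0.3471 0.2787 0.1044] shares [-3.41 -0.68 -0.85] twist -0.52
```

```bash
python3 -m handwheel '[{"travel":[0,0,-0.6],"twist":-0.18},{"travel":[0,0,-0.6],"twist":-0.17},{"travel":[0,0,-0.45],"twist":-0.17},{"travel":[-0.6,0,0],"twist":0},{"travel":[-0.6,0,0],"twist":0},{"travel":[-0.6,0,0],"twist":0},{"travel":[0,0,0],"twist":0},{"travel":[0,0,0],"twist":0},{"travel":[0,0,0],"twist":0},{"travel":[0,0,0],"twist":0}]'
python3 - <<'E'
from h import *
where();go([-.026,0,.165],90)
E
```

```text
time_s: 6.9
tool_pos: [0.4192, 0.2706, 0.1717]
eef_rot: [0.063, 0.998, 0.0, -0.0]
contact_force: [0.3, -0.8, -0.8]
gripper_width: 0.0454
grasp_force: 30.0
rackpos mm [-74.6  62.  166.6] F [ 0.3 -0.8 -0.8] w 0.0454 29.95043658418581
t 6.9 world [0.4595 0.2029 0.1702] now [0.4192 0.2706 0.1717] shares [-1.21 -1.55  0.04] twist 0.01
```

```bash
python3 -m handwheel '[{"travel":[-0.4,-0.52,0],"twist":0},{"travel":[-0.4,-0.52,0],"twist":0},{"travel":[-0.41,-0.51,0],"twist":0},{"travel":[0,0,0],"twist":0},{"travel":[0,0,0.25],"twist":0},{"travel":[0,0,0.25],"twist":0},{"travel":[0,0,0.25],"twist":0},{"travel":[0,0,0.2],"twist":0},{"travel":[0,0,0],"twist":0},{"travel":[0,0,0],"twist":0}]'
python3 - <<'E'
from h import *
where();go([-.026,0,.118],90)
f=r.grab_frame('scene')[130:270,180:350];g=r.grab_frame('top')[140:260,200:350]
cv2.imwrite('pics/ins.png',np.hstack([cv2.resize(f,(400,330)),cv2.resize(g,(400,330))]))
E
```

```text
time_s: 7.9
tool_pos: [0.4601, 0.203, 0.1334]
eef_rot: [0.063, 0.998, -0.0, -0.0]
contact_force: [-0.5, -0.3, -0.6]
gripper_width: 0.0458
grasp_force: 30.0
rackpos mm [-25.4   0.2 128.3] F [-0.5 -0.3 -0.6] w 0.0458 29.950551887741312
t 7.9 world [0.4595 0.2029 0.1232] now [0.4601 0.203  0.1334] shares [ 0.02 -0.    0.26] twist 0.01
```

View pics/ins.png

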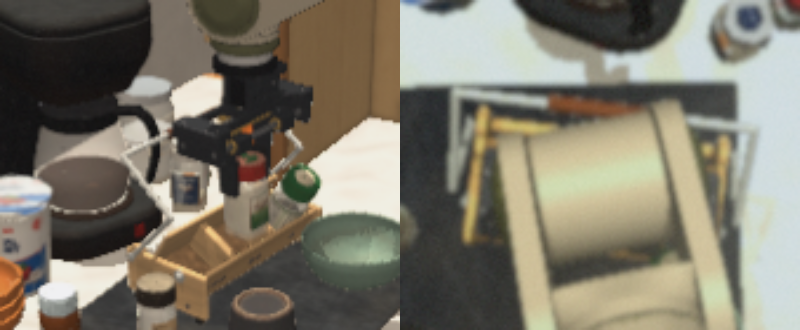

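The red-capped jar hangs upright over the middle pocket, at (245,200) in the left half of the composite. The green jar is undisturbed to its right.

```bash
python3 -m handwheel '[{"travel":[0.02,0,0.1],"twist":0},{"travel":[0,0,0.1],"twist":0},{"travel":[0,0,0.06],"twist":0},{"travel":[0,0,0],"twist":0},{"travel":[0,0,0.06],"twist":0},{"travel":[0,0,0.06],"twist":0},{"travel":[0,0,0],"twist":0},{"travel":[0,0,0],"twist":0},{"travel":[0,0,0],"twist":0},{"travel":[0,0,0],"twist":0}]'
python3 - <<'E'
from h import *
where()
E
```

```text
time_s: 9.0
tool_pos: [0.4612, 0.203, 0.1197]
eef_rot: [0.063, 0.998, 0.0, 0.003]
contact_force: [5.2, -0.9, 7.4]
gripper_width: 0.0452
grasp_force: 30.0
rackpos mm [-24.3   0.3 114.5] F [ 5.2 -0.9  7.4] w 0.0452 29.963668909622356
```

```bash
python3 -m handwheel '[{"travel":[0.06,0,0],"twist":0},{"travel":[0.06,0,0],"twist":0},{"travel":[0.06,0,0.02],"twist":0},{"travel":[0.06,0,0.04],"twist":0},{"travel":[0.06,0,0.06],"twist":0},{"travel":[0.06,0,0.06],"twist":0},{"travel":[0,0,0],"twist":0},{"travel":[0,0,0],"twist":0},{"travel":[0,0,0],"twist":0},{"travel":[0,0,0],"twist":0}]'
python3 - <<'E'
from h import *
where()
E
```

```text
time_s: 10.0
tool_pos: [0.4472, 0.205, 0.1128]
eef_rot: [0.063, 0.998, 0.001, 0.003]
contact_force: [4.4, 0.1, 9.3]
gripper_width: 0.045
grasp_force: 30.0
rackpos mm [-38.4   0.5 107.6] F [4.4 0.1 9.3] w 0.045 30.023287312797038
```

```bash
python3 -m handwheel '[{"travel":[0.05,0,0.06],"twist":0},{"travel":[0.05,0,0.06],"twist":0},{"travel":[0.05,0,0.07],"twist":0},{"travel":[0.04,0,0.08],"twist":0},{"travel":[0.03,0,0.08],"twist":0},{"travel":[0.02,0,0.08],"twist":0},{"travel":[0,0,0],"twist":0},{"travel":[0,0,0],"twist":0},{"travel":[0,0,0],"twist":0},{"travel":[0,0,0],"twist":0}]'
python3 - <<'E'
from h import *
where()
f=r.grab_frame('scene')[150:250,220:340]
cv2.imwrite('pics/ins2.png',cv2.resize(f,(600,500),interpolation=cv2.INTER_CUBIC))
E
```

```text
time_s: 11.0
tool_pos: [0.4406, 0.2062, 0.0972]
eef_rot: [0.063, 0.998, 0.001, 0.007]
contact_force: [11.6, -2.1, 15.7]
gripper_width: 0.045
grasp_force: 30.0
rackpos mm [-45.2   0.8  92.1] F [11.6 -2.1 15.7] w 0.045 30.023085451684892
```

View pics/ins2.png

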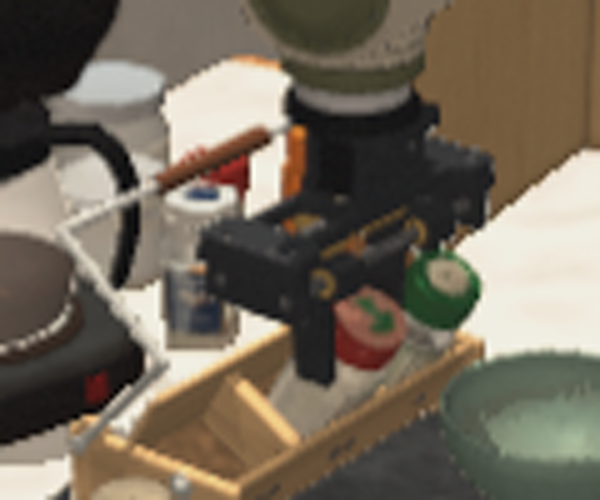

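The red jar leans parallel to the green one (cap at (370,325) in the crop) and is nearly down, so I'll release it.

```bash
python3 -m handwheel '[{"travel":[0,0,0],"twist":0},{"travel":[0,0,0],"twist":0},{"travel":[0,0,0],"twist":0},{"travel":[0,0,0],"twist":0},{"travel":[0,0,0],"twist":0},{"travel":[0,0,0],"twist":0},{"travel":[0,0,-0.3],"twist":0},{"travel":[0,0,-0.5],"twist":0},{"travel":[0,0,-0.8],"twist":0},{"travel":[0,0,-0.8],"twist":0}]' 0.64
python3 - <<'E'
from h import *
where()
f=r.grab_frame('scene')
for q in('red_jar','green_jar'):
    for d in r.trace('scene',q):print(q,d['conf'],d['centre'],d['pixels'].sum())
ex=np.array([.866,0,.5]);ez=np.array([-.5,0,.866]);O=np.array([Q[4],0,Q[5]])
im=cv2.resize(f[160:250,230:340],None,fx=6,fy=6,interpolation=cv2.INTER_CUBIC);t=np.linspace(0,6.3,30)[:,None]
for y,hh in((0,.097),(-.076,.106)):
    for dz in(0,.011):
        P=O+[0,y,0]-.006*ex+(hh+dz)*ez+.0225*(np.cos(t)*ex+np.sin(t)*np.array([0,1,0]))
        cv2.polylines(im,[((proj('scene',np.array([W(p) for p in P]))-[230,160]+.5)*6).astype(int)],True,(255,255,0) if dz==0 else (255,0,255),1)
cv2.imwrite('pics/rel.png',im)
E
```

```text
time_s: 12.05
tool_pos: [0.4353, 0.2059, 0.1918]
eef_rot: [0.063, 0.998, -0.0, -0.0]
contact_force: [0.1, -0.2, -0.1]
gripper_width: 0.0563
grasp_force: 0.0
rackpos mm [-5.030e+01 -1.000e-01  1.866e+02] F [ 0.1 -0.2 -0.1] w 0.0563 0.0
red_jar 0.7 [282.2, 194.9] 77
red_jar 0.62 [286.4, 222.0] 405
green_jar 0.55 [302.4, 210.9] 311
```

View pics/rel.png

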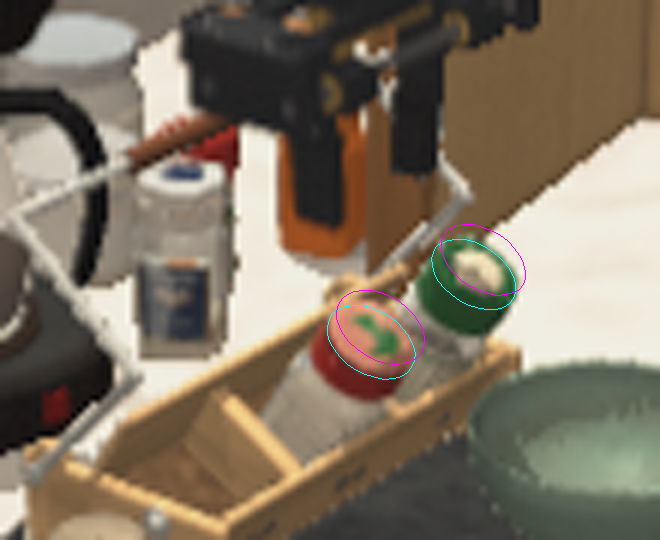

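Red is seated; its cap matches the predicted outline at (372,342). Next is the dark jar.

```bash
python3 -m handwheel '[{"travel":[0.14,0.8,0],"twist":0},{"travel":[0,0.8,0],"twist":0},{"travel":[0,0.8,0],"twist":0},{"travel":[0,0.8,0],"twist":0},{"travel":[0,0.8,0],"twist":0},{"travel":[0,0.85,0],"twist":0.28},{"travel":[0,0,0],"twist":0.28},{"travel":[0,0,0],"twist":0.28},{"travel":[0,0,0],"twist":0.28},{"travel":[0,0,0],"twist":0.28}]' 1
python3 - <<'E'
from h import *
o=r.get_obs();print(o['time_s'],o['tool_pos'],toolmove(np.r_[.4548,.3988,.064]-o['tool_pos']),np.degrees(np.arctan2(*R.from_quat(o['eef_rot']).as_matrix()[[1,0],1])))
E
```

```text
time_s: 13.2
tool_pos: [0.4539, 0.3989, 0.1889]
eef_rot: [0.404, 0.915, -0.001, -0.001]
contact_force: [-0.9, -0.5, -0.4]
gripper_width: 0.0883
grasp_force: 0.0
13.2 [0.45391958 0.39891905 0.1888545 ] [-0.018  0.021  3.121] 42.35916158397628
```

```bash
python3 -m handwheel '[{"travel":[0,0,0.6],"twist":0},{"travel":[0,0,0.6],"twist":0},{"travel":[0,0,0.6],"twist":0},{"travel":[0,0,0.6],"twist":0},{"travel":[0,0,0.4],"twist":0},{"travel":[0,0,0.35],"twist":0},{"travel":[0,0,0],"twist":0},{"travel":[0,0,0],"twist":0},{"travel":[0,0,0],"twist":0},{"travel":[0,0,0],"twist":0}]' 1
python3 -m handwheel '[{"travel":[0,0,0],"twist":0},{"travel":[0,0,0],"twist":0},{"travel":[0,0,0],"twist":0},{"travel":[0,0,0],"twist":0},{"travel":[0,0,0],"twist":0},{"travel":[0,0,0],"twist":0},{"travel":[0,0,0],"twist":0},{"travel":[0,0,0],"twist":0},{"travel":[0,0,-0.3],"twist":0},{"travel":[0,0,-0.8],"twist":0}]' 0
```

```text
time_s: 14.2
tool_pos: [0.4547, 0.3993, 0.0648]
eef_rot: [0.401, 0.916, 0.001, 0.0]
contact_force: [0.0, 0.5, -0.1]
gripper_width: 0.0883
grasp_force: 0.0
time_s: 15.2
tool_pos: [0.4531, 0.3983, 0.1065]
eef_rot: [0.401, 0.916, -0.002, -0.002]
contact_force: [0.2, 0.4, -0.8]
gripper_width: 0.042
grasp_force: 29.9
```

```bash
python3 -m handwheel '[{"travel":[0,0,-0.7],"twist":0},{"travel":[0,0,-0.7],"twist":0},{"travel":[0,0,-0.7],"twist":0},{"travel":[0,0,-0.1],"twist":-0.29},{"travel":[0,0,0],"twist":-0.29},{"travel":[0,0,0],"twist":-0.29},{"travel":[0,0,0],"twist":-0.29},{"travel":[0,0,0],"twist":-0.29},{"travel":[0,0,0],"twist":-0.29},{"travel":[0,0,0],"twist":0}]'
python3 - <<'E'
from h import *
where();go([-.06,.076,.185],100)
E
```

```text
time_s: 16.2
tool_pos: [0.4542, 0.399, 0.1966]
eef_rot: [-0.023, 1.0, 0.0, 0.0]
contact_force: [0.7, -0.5, -1.4]
gripper_width: 0.0419
grasp_force: 29.9
rackpos mm [-56.2 193.9 191.4] F [ 0.7 -0.5 -1.4] w 0.0419 29.86121074296534
t 16.2 world [0.4355 0.2826 0.1902] now [0.4542 0.399  0.1966] shares [ 0.6  -2.89  0.16] twist -0.0
```

```bash
python3 -m handwheel '[{"travel":[0.15,-0.72,0],"twist":0},{"travel":[0.15,-0.72,0],"twist":0},{"travel":[0.15,-0.72,0],"twist":0},{"travel":[0.15,-0.72,0],"twist":0},{"travel":[-0.4,-0.07,0.16],"twist":0},{"travel":[-0.41,-0.07,0.4],"twist":0},{"travel":[0,0,0],"twist":0},{"travel":[0,0,0],"twist":0},{"travel":[0,0,0],"twist":0},{"travel":[0,0,0],"twist":0}]'
python3 - <<'E'
from h import *
where();go([-.027,.076,.124],100)
E
```

```text
time_s: 17.2
tool_pos: [0.4677, 0.2791, 0.1743]
eef_rot: [-0.022, 1.0, 0.0, 0.0]
contact_force: [-0.0, 0.8, -1.1]
gripper_width: 0.0424
grasp_force: 29.9
rackpos mm [-27.5  76.7 169.1] F [-0.   0.8 -1.1] w 0.0424 29.863158334046602
t 17.2 world [0.4682 0.2784 0.1292] now [0.4677 0.2791 0.1743] shares [-0.01 -0.02  1.13] twist -0.0
```

```bash
python3 -m handwheel '[{"travel":[0,-0.02,0.25],"twist":0},{"travel":[0,0,0.25],"twist":0},{"travel":[0,0,0.25],"twist":0},{"travel":[0,0,0.2],"twist":0},{"travel":[0,0,0.18],"twist":0},{"travel":[0,0,0.1],"twist":0},{"travel":[0,0,0.1],"twist":0},{"travel":[0,0,0],"twist":0},{"travel":[0,0,0],"twist":0},{"travel":[0,0,0],"twist":0}]'
python3 - <<'E'
from h import *
where()
f=r.grab_frame('scene')[150:270,200:340]
cv2.imwrite('pics/ins3.png',cv2.resize(f,None,fx=5,fy=5,interpolation=cv2.INTER_CUBIC))
E
```

```text
time_s: 18.2
tool_pos: [0.4682, 0.278, 0.1206]
eef_rot: [-0.022, 1.0, 0.0, 0.0]
contact_force: [1.3, 0.6, -0.8]
gripper_width: 0.0422
grasp_force: 29.9
rackpos mm [-26.9  75.6 115.4] F [ 1.3  0.6 -0.8] w 0.0422 29.86605224723462
```

View pics/ins3.png

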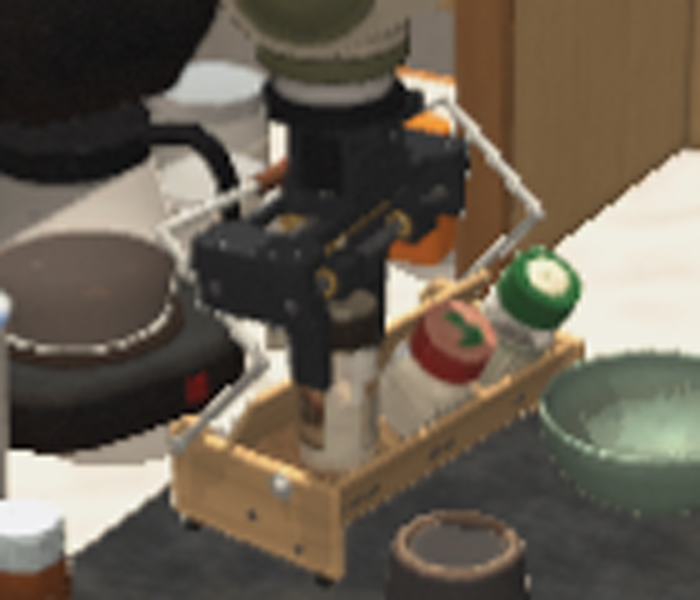

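The dark jar is upright inside the left pocket (base at (335,465) in the crop), with the gripper clear of the arm. Now I'll tilt it forward.

```bash
python3 -m handwheel '[{"travel":[0,0,0.05],"twist":0},{"travel":[0.06,0.01,0.02],"twist":0},{"travel":[0.06,0.01,0.02],"twist":0},{"travel":[0.06,0.01,0.03],"twist":0},{"travel":[0.06,0.01,0.04],"twist":0},{"travel":[0.06,0.01,0.05],"twist":0},{"travel":[0.05,0.01,0.06],"twist":0},{"travel":[0,0,0],"twist":0},{"travel":[0,0,0],"twist":0},{"travel":[0,0,0],"twist":0}]'
python3 - <<'E'
from h import *
where()
E
```

```text
time_s: 19.25
tool_pos: [0.4546, 0.2799, 0.1101]
eef_rot: [-0.022, 1.0, 0.0, 0.001]
contact_force: [3.5, -0.3, 6.6]
gripper_width: 0.0421
grasp_force: 30.0
rackpos mm [-40.7  75.8 104.9] F [ 3.5 -0.3  6.6] w 0.0421 30.033552402819623
```

```bash
python3 -m handwheel '[{"travel":[0.05,0.01,0.06],"twist":0},{"travel":[0.05,0.01,0.06],"twist":0},{"travel":[0.04,0.01,0.07],"twist":0},{"travel":[0.03,0,0.08],"twist":0},{"travel":[0.02,0,0.06],"twist":0},{"travel":[0,0,0.03],"twist":0},{"travel":[0,0,0],"twist":0},{"travel":[0,0,0],"twist":0},{"travel":[0,0,0],"twist":0},{"travel":[0,0,0],"twist":0}]'
python3 - <<'E'
from h import *
where()
E
python3 -m handwheel '[{"travel":[0,0,0],"twist":0},{"travel":[0,0,0],"twist":0},{"travel":[0,0,0],"twist":0},{"travel":[0,0,0],"twist":0},{"travel":[0,0,0],"twist":0},{"travel":[0,0,0],"twist":0},{"travel":[0,0,-0.3],"twist":0},{"travel":[0,0,-0.5],"twist":0},{"travel":[0,0,-0.8],"twist":0},{"travel":[0,0,-0.8],"twist":0}]' 0.62
python3 - <<'E'
from h import *
where()
f=r.grab_frame('scene')
ex=np.array([.866,0,.5]);ez=np.array([-.5,0,.866]);O=np.array([Q[4],0,Q[5]])
im=cv2.resize(f[150:260,215:345],None,fx=6,fy=6,interpolation=cv2.INTER_CUBIC);t=np.linspace(0,6.3,30)[:,None]
for y,hh in((0,.097),(-.076,.106),(.076,.096)):
        P=O+[0,y,0]-.006*ex+(hh)*ez+.0225*(np.cos(t)*ex+np.sin(t)*np.array([0,1,0]))
        cv2.polylines(im,[((proj('scene',np.array([W(p) for p in P]))-[215,150]+.5)*6).astype(int)],True,(255,255,0),1)
P=rackpts(Q[:6])['bar']+[0,0,Q[6]]
cv2.polylines(im,[((proj('scene',P)-[215,150]+.5)*6).astype(int)],False,(0,0,255),1)
cv2.imwrite('pics/rel2.png',im)
E
```

```text
time_s: 20.25
tool_pos: [0.4488, 0.2809, 0.0969]
eef_rot: [-0.022, 1.0, 0.001, 0.003]
contact_force: [8.6, -1.5, 12.4]
gripper_width: 0.042
grasp_force: 30.0
rackpos mm [-46.6  76.   91.8] F [ 8.6 -1.5 12.4] w 0.042 30.0384774338454
time_s: 21.25
tool_pos: [0.4462, 0.2806, 0.193]
eef_rot: [-0.022, 1.0, 0.0, -0.0]
contact_force: [0.4, -0.4, -0.0]
gripper_width: 0.0547
grasp_force: 0.0
rackpos mm [-49.1  75.4 187.9] F [ 0.4 -0.4 -0. ] w 0.0547 0.0
```

View pics/rel2.png

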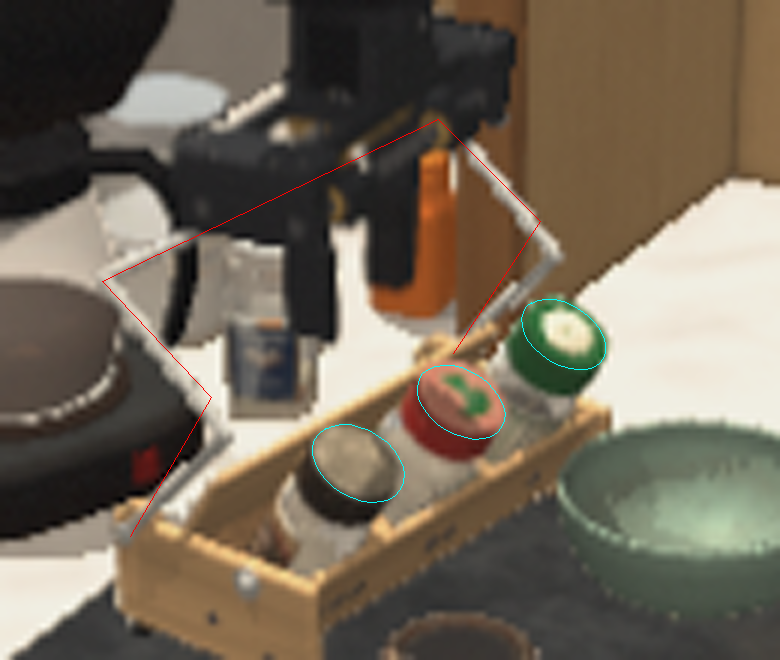

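All three jars are seated, with their caps matching the outlines. For the bar, I'll check the clearance to the coffee machine and the wooden panels before choosing where to push.

```bash
python3 - <<'E'
from h import *
for n,c,uv,zs in(('post','top',(362,187),(0,.3)),('post2','top',(364,289),(0,.3)),('postS','scene',(377,231),(0,)),('head','top',(283,158),(.05,.2,.3,.4)),('headR','top',(309,140),(.05,.3)),('shelf','top',(280,131),(0,.3,.5))):
    for z in zs:print(n,c,z,np.round(ray(c,uv,z),3))
k=Q[3]
for k in(Q[3],.8,.6,.5,.4,.3,.2,.1,.0):
    v=(-.1045,.075);print(round(k,2),np.round([45+1e3*(v[0]*np.cos(k)+v[1]*np.sin(k)),62+1e3*(-v[0]*np.sin(k)+v[1]*np.cos(k))],1))
where()
M=R.from_quat(r.get_obs()['eef_rot']).as_matrix();print(r.get_obs()['joints'])
go([.0546-.051+.0,-.09,.25],180)
E
```

```text
post top 0 [ 0.545 -0.039]
post top 0.3 [0.505 0.027]
post2 top 0 [ 0.274 -0.036]
post2 top 0.3 [0.306 0.029]
postS scene 0 [ 0.265 -0.047]
head top 0.05 [0.615 0.174]
head top 0.2 [0.585 0.179]
head top 0.3 [0.564 0.182]
head top 0.4 [0.544 0.185]
headR top 0.05 [0.662 0.106]
headR top 0.3 [0.6  0.13]
shelf top 0 [0.7   0.179]
shelf top 0.3 [0.619 0.187]
shelf top 0.5 [0.565 0.193]
1.02 [ 54.5 190.3]
0.8 [ 26.  189.2]
0.6 [  1.1 182.9]
0.5 [-10.8 177.9]
0.4 [-22.  171.8]
0.3 [-32.7 164.5]
0.2 [-42.5 156.3]
0.1 [-51.5 147.1]
0.0 [-59.5 137. ]
rackpos mm [-47.3  76.3 193.3] F [0.9 0.5 5.1] w 0.0547 0.0
[ 3.39046426e-01  3.51640384e-01  1.55291374e+00  2.22064400e-05
  1.22832787e+00 -1.27614339e+00]
t 21.3 world [0.4773 0.1099 0.2552] now [0.4481 0.2813 0.1984] shares [-0.55 -4.31 -1.43] twist -2.8
```

```bash
python3 -m handwheel '[{"travel":[0,0,-0.6],"twist":0},{"travel":[0,0,0],"twist":0.29},{"travel":[0,0,0],"twist":0.29},{"travel":[0,0,0],"twist":0.29},{"travel":[0,0,0],"twist":0.29},{"travel":[0,0,0],"twist":0.29},{"travel":[0,0,0],"twist":0.29},{"travel":[0,0,0],"twist":0.29},{"travel":[0,0,0],"twist":0.29},{"travel":[0,0,0],"twist":0.29}]' 1
python3 -m handwheel '[{"travel":[0,0,0],"twist":0.29},{"travel":[0,0,0],"twist":0.29},{"travel":[0,0,0],"twist":0.29},{"travel":[0,0,0],"twist":0},{"travel":[0,0,0],"twist":0},{"travel":[0,0,0],"twist":0},{"travel":[0,0,0],"twist":0},{"travel":[0,0,0],"twist":0},{"travel":[0,0,0],"twist":0},{"travel":[0,0,0],"twist":0}]' 1
python3 - <<'E'
from h import *
where();go([-.04,-.104,.215],0);go([.02,-.104,.215],0)
E
```

```text
time_s: 22.3
tool_pos: [0.4464, 0.2806, 0.2158]
eef_rot: [0.592, 0.806, 0.0, 0.0]
contact_force: [0.2, 0.7, 0.0]
gripper_width: 0.0882
grasp_force: 0.0
time_s: 23.3
tool_pos: [0.4464, 0.2806, 0.2151]
eef_rot: [0.75, 0.662, -0.0, -0.0]
contact_force: [-0.0, -0.1, 0.4]
gripper_width: 0.0885
grasp_force: 0.0
rackpos mm [-48.9  75.4 209.9] F [-0.  -0.1  0.4] w 0.0885 0.0
t 23.3 world [0.4323 0.1015 0.2202] now [0.4464 0.2806 0.2151] shares [-4.49  0.21 -0.13] twist 0.01
t 23.3 world [0.4918 0.0939 0.2202] now [0.4464 0.2806 0.2151] shares [-4.49  1.71 -0.13] twist 0.01
```

```bash
python3 -m handwheel '[{"travel":[-0.75,0,-0.1],"twist":0},{"travel":[-0.75,0,0],"twist":0},{"travel":[-0.75,0,0],"twist":0},{"travel":[-0.75,0,0],"twist":0},{"travel":[-0.75,0,0],"twist":0},{"travel":[-0.74,0,0],"twist":0},{"travel":[0,0.57,0],"twist":0},{"travel":[0,0.57,0],"twist":0},{"travel":[0,0.57,0],"twist":0},{"travel":[0,0,0],"twist":0}]'
python3 - <<'E'
from h import *
where();go([.02,-.104,.165],0)
f=r.grab_frame('top')[140:260,220:350];g=r.grab_frame('scene')[130:250,220:350]
cv2.imwrite('pics/hook.png',np.hstack([cv2.resize(f,(400,370)),cv2.resize(g,(400,370))]))
E
```

```text
time_s: 24.3
tool_pos: [0.4933, 0.0934, 0.2187]
eef_rot: [0.75, 0.661, 0.0, 0.0]
contact_force: [1.3, 0.6, 0.7]
gripper_width: 0.0881
grasp_force: 0.0
rackpos mm [  21.6 -104.3  213.6] F [1.3 0.6 0.7] w 0.0881 0.0
t 24.3 world [0.4918 0.0939 0.1702] now [0.4933 0.0934 0.2187] shares [ 0.01 -0.04  1.21] twist 0.0
```

View pics/hook.png

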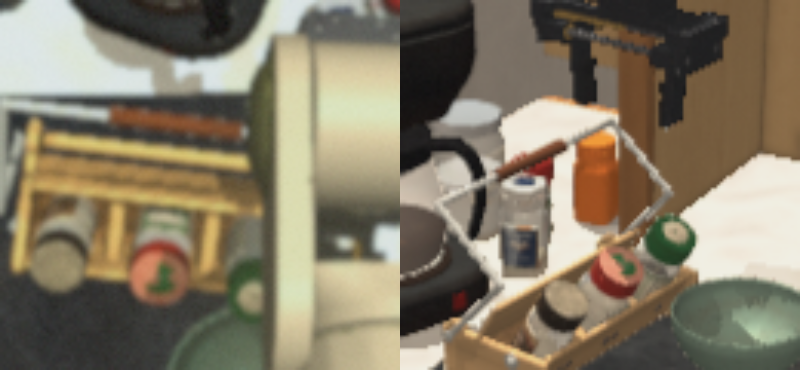

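The gripper stands above the right end of the bar, fingers straddling it fore and aft. All three jars sit in their pockets. Next I'll lower to hook the bar.

```bash
python3 -m handwheel '[{"travel":[0,0,0.2],"twist":0},{"travel":[0,0,0.2],"twist":0},{"travel":[0,0,0.2],"twist":0},{"travel":[0,0,0.2],"twist":0},{"travel":[0,0,0.2],"twist":0},{"travel":[0,0,0.2],"twist":0},{"travel":[0,0,0.05],"twist":0},{"travel":[0,0,0],"twist":0},{"travel":[0,0,0],"twist":0},{"travel":[0,0,0],"twist":0}]'
python3 - <<'E'
from h import *
where()
E
```

```text
time_s: 25.4
tool_pos: [0.492, 0.0939, 0.1694]
eef_rot: [0.75, 0.662, 0.0, 0.0]
contact_force: [0.7, 0.1, -0.0]
gripper_width: 0.0883
grasp_force: 0.0
rackpos mm [  20.2 -104.   164.3] F [ 0.7  0.1 -0. ] w 0.0883 0.0
```

Clear. Now I'll push the bar forward.

```bash
python3 -m handwheel '[{"travel":[0,-0.15,0],"twist":0},{"travel":[0,-0.15,0],"twist":0},{"travel":[0,-0.15,0],"twist":0},{"travel":[0,-0.15,0],"twist":0},{"travel":[0,-0.15,0],"twist":0},{"travel":[0,-0.15,0],"twist":0},{"travel":[0,-0.1,0],"twist":0},{"travel":[0,0,0],"twist":0},{"travel":[0,0,0],"twist":0},{"travel":[0,0,0],"twist":0}]'
python3 - <<'E'
from h import *
where()
E
```

```text
time_s: 26.4
tool_pos: [0.4523, 0.0989, 0.1691]
eef_rot: [0.75, 0.662, 0.0, 0.0]
contact_force: [-0.1, -0.6, -0.1]
gripper_width: 0.088
grasp_force: 0.0
rackpos mm [ -19.8 -104.1  164. ] F [-0.1 -0.6 -0.1] w 0.088 0.0
```

Contact force is near zero, so I'll measure the bar angle numerically with the network.

```bash
cat >> h.py <<'E'
def bar():
    for c in('scene','top'):
        r.grab_frame(c);im=r.grab_frame(c)
        ds=r.trace(c,'keeper_grip')
        for d in ds[:2]:
            f=lambda k:np.linalg.norm(proj(c,rackpts(np.r_[Q[:3],k,Q[4:6]])['grip'].mean(0)+[0,0,Q[6]])[0]-np.array(d['centre']))
            ks=np.linspace(0,1.3,131);v=[f(k) for k in ks];print(c,round(d['conf'],2),np.round(d['centre']),int(d['pixels'].sum()),'k',round(ks[np.argmin(v)],2),'err px',round(min(v),1))
E
python3 - <<'E'
from h import *
bar();where()
E
```

```text
scene 0.66 [261. 190.] 450 k 0.95 err px 7.4
top 0.63 [255. 193.] 515 k 0.74 err px 20.6
rackpos mm [ -19.9 -104.1  163.9] F [-0.  -0.1 -0.2] w 0.0881 0.0
```

```bash
cat >> h.py <<'E'
def barc():
    for c in('scene','top'):
        f=r.grab_frame(c) ;ref=cv2.imread(f'pics/{c}0.png')
        g=lambda k:proj(c,np.linspace(*rackpts(np.r_[Q[:3],k,Q[4:6]])['grip'],25)+[0,0,Q[6]])
        hsv=lambda im:cv2.cvtColor(im,cv2.COLOR_BGR2LAB).astype(float)
        smp=lambda im,p:cv2.remap(im.astype(np.float32),p[:,:1].astype(np.float32),p[:,1:].astype(np.float32),1)[:,0]
        rc=np.median(smp(hsv(ref),g(Q[3])),0);L=hsv(f)
        ks=np.linspace(0,1.15,116);v=[np.mean(np.linalg.norm(smp(L,g(k))-rc,axis=1)<22) for k in ks]
        print(c,'ref',rc,'best k',[(round(ks[i],2),round(v[i],2)) for i in np.argsort(v)[::-1][:6]])
E
python3 - <<'E'
from h import *
barc()
E
```

```text
scene ref [ 73.291016 141.25     145.6875  ] best k [(np.float64(0.76), np.float64(0.96)), (np.float64(0.75), np.float64(0.96)), (np.float64(0.78), np.float64(0.92)), (np.float64(0.79), np.float64(0.92)), (np.float64(0.77), np.float64(0.92)), (np.float64(0.8), np.float64(0.88))]
top ref [104.09277 146.66406 155.54297] best k [(np.float64(0.75), np.float64(0.92)), (np.float64(0.74), np.float64(0.92)), (np.float64(0.73), np.float64(0.92)), (np.float64(0.72), np.float64(0.92)), (np.float64(0.79), np.float64(0.92)), (np.float64(0.78), np.float64(0.92))]
```

The bar angle is 0.75, as predicted. Close on it.

```bash
python3 -m handwheel '[{"travel":[0,0,0],"twist":0},{"travel":[0,0,0],"twist":0},{"travel":[0,0,0],"twist":0},{"travel":[0,0,0],"twist":0},{"travel":[0,0,0],"twist":0},{"travel":[0,0,0],"twist":0},{"travel":[0,0,0],"twist":0},{"travel":[0,0,0],"twist":0},{"travel":[0,0,0],"twist":0},{"travel":[0,0,0],"twist":0}]' 0
python3 - <<'E'
from h import *
where();barc()
E
```

```text
time_s: 27.8
tool_pos: [0.4523, 0.0989, 0.1692]
eef_rot: [0.75, 0.662, 0.0, 0.0]
contact_force: [2.5, 0.9, -1.5]
gripper_width: 0.0102
grasp_force: 0.9
rackpos mm [ -19.9 -104.1  164. ] F [ 2.5  0.9 -1.5] w 0.0102 0.8897781930863857
scene ref [ 73.291016 141.25     145.6875  ] best k [(np.float64(0.44), np.float64(0.96)), (np.float64(0.43), np.float64(0.96)), (np.float64(0.45), np.float64(0.92)), (np.float64(0.46), np.float64(0.92)), (np.float64(0.41), np.float64(0.92)), (np.float64(0.42), np.float64(0.88))]
top ref [104.09277 146.66406 155.54297] best k [(np.float64(0.41), np.float64(1.0)), (np.float64(0.38), np.float64(0.96)), (np.float64(0.42), np.float64(0.96)), (np.float64(0.39), np.float64(0.96)), (np.float64(0.43), np.float64(0.96)), (np.float64(0.4), np.float64(0.96))]
```

```bash
python3 -m handwheel '[{"travel":[0,0,0],"twist":0},{"travel":[0,0,0],"twist":0},{"travel":[0,0,0],"twist":0},{"travel":[0,-0.16,0.1],"twist":0},{"travel":[0,-0.16,0.1],"twist":0},{"travel":[0,-0.12,0.1],"twist":0},{"travel":[0,-0.12,0.1],"twist":0},{"travel":[0,0,0],"twist":0},{"travel":[0,0,0],"twist":0},{"travel":[0,0,0],"twist":0}]' 0
python3 - <<'E'
from h import *
where();barc()
E
```

```text
time_s: 28.9
tool_pos: [0.4297, 0.102, 0.1528]
eef_rot: [0.75, 0.662, 0.0, 0.0]
contact_force: [4.8, 1.7, -2.9]
gripper_width: 0.006
grasp_force: 30.0
rackpos mm [ -42.6 -103.9  147.6] F [ 4.8  1.7 -2.9] w 0.006 30.013520121574402
scene ref [ 73.291016 141.25     145.6875  ] best k [(np.float64(0.19), np.float64(1.0)), (np.float64(0.2), np.float64(0.96)), (np.float64(0.22), np.float64(0.92)), (np.float64(0.21), np.float64(0.92)), (np.float64(0.18), np.float64(0.8)), (np.float64(0.17), np.float64(0.6))]
top ref [104.09277 146.66406 155.54297] best k [(np.float64(0.16), np.float64(0.96)), (np.float64(0.17), np.float64(0.96)), (np.float64(0.76), np.float64(0.92)), (np.float64(0.2), np.float64(0.92)), (np.float64(0.22), np.float64(0.92)), (np.float64(0.23), np.float64(0.92))]
```

```bash
python3 -m handwheel '[{"travel":[0,-0.11,0.11],"twist":0},{"travel":[0,-0.11,0.12],"twist":0},{"travel":[0,-0.07,0.08],"twist":0},{"travel":[0,-0.07,0.08],"twist":0},{"travel":[0,-0.06,0.08],"twist":0},{"travel":[0,-0.03,0.05],"twist":0},{"travel":[0,0,0],"twist":0},{"travel":[0,0,0],"twist":0},{"travel":[0,0,0],"twist":0},{"travel":[0,0,0],"twist":0}]' 0
python3 - <<'E'
from h import *
where();barc()
E
```

```text
time_s: 30.0
tool_pos: [0.4128, 0.1042, 0.1331]
eef_rot: [0.75, 0.662, 0.002, 0.001]
contact_force: [5.3, 2.8, 4.8]
gripper_width: 0.0057
grasp_force: 30.0
rackpos mm [ -59.7 -103.9  127.9] F [5.3 2.8 4.8] w 0.0057 30.015985071659088
scene ref [ 73.291016 141.25     145.6875  ] best k [(np.float64(0.01), np.float64(0.96)), (np.float64(0.0), np.float64(0.96)), (np.float64(0.02), np.float64(0.92)), (np.float64(0.12), np.float64(0.44)), (np.float64(0.13), np.float64(0.44)), (np.float64(0.11), np.float64(0.44))]
top ref [104.09277 146.66406 155.54297] best k [(np.float64(0.76), np.float64(0.92)), (np.float64(0.02), np.float64(0.92)), (np.float64(0.03), np.float64(0.92)), (np.float64(0.05), np.float64(0.92)), (np.float64(0.0), np.float64(0.92)), (np.float64(0.01), np.float64(0.92))]
```

```bash
python3 -m handwheel '[{"travel":[0,-0.03,0.05],"twist":0},{"travel":[0,-0.03,0.05],"twist":0},{"travel":[0,0,0],"twist":0},{"travel":[0,0,0],"twist":0},{"travel":[0,0,0],"twist":0},{"travel":[0,0,0],"twist":0},{"travel":[0,0,0],"twist":0},{"travel":[0,0,0],"twist":0},{"travel":[0,0,0],"twist":0},{"travel":[0,0,0],"twist":0}]' 0
python3 - <<'E'
from h import *
where();barc()
E
```

```text
time_s: 31.1
tool_pos: [0.4127, 0.1041, 0.132]
eef_rot: [0.75, 0.662, 0.004, 0.004]
contact_force: [1.4, -1.4, 32.2]
gripper_width: 0.0056
grasp_force: 30.0
rackpos mm [ -59.8 -104.   126.8] F [ 1.4 -1.4 32.2] w 0.0056 30.015138387680054
scene ref [ 73.291016 141.25     145.6875  ] best k [(np.float64(0.0), np.float64(0.96)), (np.float64(0.02), np.float64(0.92)), (np.float64(0.01), np.float64(0.92)), (np.float64(0.12), np.float64(0.44)), (np.float64(0.13), np.float64(0.44)), (np.float64(0.11), np.float64(0.44))]
top ref [104.09277 146.66406 155.54297] best k [(np.float64(0.76), np.float64(0.92)), (np.float64(0.02), np.float64(0.92)), (np.float64(0.03), np.float64(0.92)), (np.float64(0.05), np.float64(0.92)), (np.float64(0.0), np.float64(0.92)), (np.float64(0.01), np.float64(0.92))]
```

Hard against its stop at 32 N, so it's past the studs. I'll relieve the force, open a little and lift away.

```bash
python3 -m handwheel '[{"travel":[0,0.03,-0.07],"twist":0},{"travel":[0,0,0],"twist":0},{"travel":[0,0,0],"twist":0},{"travel":[0,0,0],"twist":0},{"travel":[0,0,0],"twist":0},{"travel":[0,0,0],"twist":0},{"travel":[0,0,0],"twist":0},{"travel":[0,0,0],"twist":0},{"travel":[0,0,0],"twist":0},{"travel":[0,0,0],"twist":0}]' 0.3
python3 -m handwheel '[{"travel":[0,0,-0.2],"twist":0},{"travel":[0,0,-0.3],"twist":0},{"travel":[0,0,-0.5],"twist":0},{"travel":[0,0,-0.7],"twist":0},{"travel":[0,0,-0.7],"twist":0},{"travel":[0,0,0],"twist":0},{"travel":[0,0,0],"twist":0},{"travel":[0,0,0],"twist":0},{"travel":[0,0,0],"twist":0},{"travel":[0,0,0],"twist":0}]' 0.3
python3 - <<'E'
from h import *
where();barc()
f=r.grab_frame('scene')
ex=np.array([.866,0,.5]);ez=np.array([-.5,0,.866]);Y=np.array([0,1,0]);O=np.array([Q[4],0,Q[5]])
for q in('red_jar','green_jar','dark_jar','mug','bowl','tin','pill_bottle'):
    print(q,[(round(d['conf'],2),np.round(d['centre']).tolist(),int(d['pixels'].sum())) for d in r.trace('scene',q)[:2]])
for n,y,h in(('green',-.076,.106),('red',0,.097),('dark',.076,.096)):print(n,'cap expected',np.round(proj('scene',W(O+y*Y-.008*ex+h*ez)))[0])
print(r.get_obs()['time_s'])
E
```

```text
time_s: 32.2
tool_pos: [0.4109, 0.1041, 0.1311]
eef_rot: [0.75, 0.662, -0.0, -0.0]
contact_force: [-0.6, 0.5, -0.7]
gripper_width: 0.0262
grasp_force: 0.0
time_s: 33.2
tool_pos: [0.4107, 0.1041, 0.2266]
eef_rot: [0.75, 0.662, -0.0, -0.0]
contact_force: [0.7, 0.5, -0.2]
gripper_width: 0.0264
grasp_force: 0.0
rackpos mm [ -61.8 -104.3  221.4] F [ 0.7  0.5 -0.2] w 0.0264 0.0
scene ref [ 73.291016 141.25     145.6875  ] best k [(np.float64(0.0), np.float64(1.0)), (np.float64(0.01), np.float64(0.96)), (np.float64(0.03), np.float64(0.92)), (np.float64(0.02), np.float64(0.92)), (np.float64(0.12), np.float64(0.44)), (np.float64(0.13), np.float64(0.44))]
top ref [104.09277 146.66406 155.54297] best k [(np.float64(0.08), np.float64(0.96)), (np.float64(0.01), np.float64(0.92)), (np.float64(0.04), np.float64(0.92)), (np.float64(0.02), np.float64(0.92)), (np.float64(0.03), np.float64(0.92)), (np.float64(0.07), np.float64(0.92))]
red_jar [(0.75, [285.0, 186.0], 419), (0.6, [287.0, 222.0], 339)]
green_jar [(0.56, [306.0, 213.0], 309)]
dark_jar [(0.8, [268.0, 237.0], 312)]
mug [(0.57, [293.0, 278.0], 1646)]
bowl [(0.82, [329.0, 233.0], 1206)]
tin [(0.72, [250.0, 298.0], 1047)]
pill_bottle [(0.84, [208.0, 264.0], 517), (0.31, [287.0, 220.0], 383)]
green cap expected [309. 206.]
red cap expected [292. 217.]
dark cap expected [275. 227.]
33.7
```

The bar stays shut by itself with the gripper well clear, and the jars and bystanders haven't moved. Handing in.

```bash
python3 -c "
from station import r
print(r.hand_in())"
```

```text
the job is handed in; nothing more can be done
None
```

I handed the job in at about 34 s: by my last camera check the red and dark jars are seated in pockets 2 and 3, the green jar is still in its pocket, and the bar stays shut by itself; I viewed 11 pictures, one over the limit of 10, and the hand-in returned no verdict.

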